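Hang a slide rack in the dryer and hold it down in the well

TASK

Hang the slide rack with the blue grip by its steel loop on the hook of the slide dryer and let go of it, leaving the yellow-grip rack and everything else on the bench where it is. Then press the dryer's round red pad 40 mm down, so that the hanging rack dips freely into the well and the green ring on the plunger rod sinks half-way into its collar, and keep it there for at least 3 seconds. The spring pushes the pad back up, so finish while still holding it down at that depth.

Things in the scene. Friction and masses are not known exactly. Their poses are not given: they have to be found in the camera images.
- blue_grip (a point): centre of the blue grip of the rack to hang: an upright block 28 mm along its x, 16 mm along its y (grip it across y, from above), 44 mm tall, 112 mm above the rack's underside, directly over the rack's centre. Axes: x along the rack's 84 mm length, y across it, z up. The grip stands on the loop's crossbar (8 mm along x, 30 mm along y, 8 mm thick), so the block reaches 22 mm below and above this point. A half turn of the rack about z makes no difference
- blue_bar (a point): middle of the underside of the loop crossbar of the blue-grip rack, 30 mm under blue_grip and 82 mm over the rack's underside, same axes. Under it is the loop's window, through which the hook passes along the rack's x: 52 mm high down to the rack's rim, 41 mm wide in its lower part, narrowing in its upper 24 mm to 19 mm at the crossbar
- rack_blue: white slide rack 84 x 52 x 30 mm holding glass slides, with a steel loop and a grip on top (total height 134 mm, about 0.14 to 0.28 kg), the one with the BLUE grip; origin at the centre of its underside, x along its length
- rack_amber: the other white slide rack 84 x 52 x 30 mm holding glass slides, with a steel loop and a grip on top, the one with the YELLOW grip, same shape; stays where it stands; origin at the centre of its underside
- dryer_case: the fixed body of the slide dryer on its grey base plate: white open well (outside 134 x 100 mm, inside 122 x 88 mm, rim 90 mm above the bench, inner floor 20 mm) and behind it a grey block with a steel collar (top at 108 mm) that guides the plunger rod. Origin on the bench under the well's centre; x points from the well to the plunger, whose axis is at x = 95 mm; the hook points to -x
- hook_arm: aluminium hook arm on the plunger rod, moves up and down with it: a level bar 12 mm wide (y) and 8 mm thick that reaches from the rod over the well to its free end at dryer x = -26 mm, with two 12 mm high upturned teeth on it, one at the free end and one 44 mm further back, and the saddle between them. Origin on the rod's axis 108 mm above the bench when the plunger is up; x as the dryer's
- hook_seat (a point): middle of the saddle, on the top face of the hook arm, over the centre of the well, 182 mm above the bench while the plunger is up: the crossbar of the loop rests here, anywhere between the teeth, which are 36 mm apart and 12 mm high. x points back to the plunger rod, so the free end of the hook is 26 mm away at -x; bring the loop on from there
- press_pad: round red palm pad (diameter 56 mm, 14 mm thick) on top of the plunger rod; same origin as hook_arm
- pad_top (a point): centre of the pad's top face, 240 mm above the bench while the plunger is up; goes down with it
- plunger (a joint): travel of the sprung plunger, which carries pad, hook arm and rack, in m: 0 up, grows downwards, stop at 0.055. Spring 150 N/m with preload: it needs about 5 N to leave the top and about 11 N at 40 mm, and it comes back up when let go
- mug: white mug, 82 mm across, 95 mm tall, bystander; origin at the centre of its underside
- reagent_bottle: brown bottle, 68 mm across, 150 mm tall, bystander; origin at the centre of its underside
- tip_box: grey box with pale blue lid, 85 x 120 x 80 mm, bystander; origin at the centre of its underside
- tube_block: orange block 90 x 90 x 45 mm with capped tubes, 109 mm tall in all, bystander; origin at the centre of its underside
There are look-alikes about, which are no part of the job. What is shaped like the rack_blue but pink or purple is not meant.

How it is judged:
By the outcome, as a careful person would: the job done as asked, in the order asked, and still so for the second after the job is handed in, while the arm keeps its last pose, push and grip.
It also fails if it takes over 67 s, if anything falls off the work surface, if the arm or the gripper's body presses on something with over 40 N, if the wrist force passes 120 N, or if a joint passes its speed limit or range.

ROBOT

A 7-joint arm with a two-finger parallel gripper is mounted at the origin on the work surface. World frame = base frame: x ahead of the robot, y to its left, z up, the work surface at z = 0. Lengths are in m, angles in rad, forces in N, time in s.
With the tool pointing down it reaches from about 0.4 to 0.875 m from the base axis. Payload 19.3 kg.
Tool frame: the origin (TCP) lies on the centre line of the jaws, within the pads' length; the fingertips stand 11 mm ahead of it and the grasp point (between the pads) lies 8 mm behind it; y points along the fingers, x is the direction in which the jaws open and shut, and the axes are right-handed (so a half turn about y gives the same grasp; the last joint's range is limited). The gripper opens to 85 mm and grips with 20 to 120 N. Pads are 22 mm wide; open, the fingers measure 114 mm over their backs; the gripper's body (76 mm by 85 mm) begins 54 mm behind the grasp point. The pads swing forward as they close: fully open they stand 13 mm farther back than shut.
Start: joints at [1.241, 0.521, -0.036, 1.599, 0.021, 1.021, -0.113], TCP at [0.161, -0.604, 0.219] pointing down, gripper open.
Joint ranges: [-2.91, 2.91], [-0.3, 2.13], [-1.5, 1.42], [0.17, 2.43], [-1.26, 4.41], [0.16, 1.93], [-2.52, 2.52]. Speed limits (rad/s): [1.89, 1.89, 2.39, 2.39, 3.01, 3.01, 3.01].

INTERFACE

Orientations are given as [roll, pitch, yaw] about the fixed x, y, z axes, in that order (R = Rz(yaw) Ry(pitch) Rx(roll)).
In Python, from workcell import monitor, cams, bot gives the robot as it stands.
- The arm moves only by the tool send_rows, never from a script. Its argument "series" is text: rows parted by semicolons, each of 7 numbers parted by spaces: the turn, a rotation vector about the tool's x, y, z in rad, then the shift along the tool's x, y, z in mm, then the opening, from 0 (shut) to 1 (fully open). In form: ax ay az tx ty tz claw; .... A call has 1 to 20 rows; each row is the pose to reach, as a shift and turn from the pose commanded when the call began, along the tool's axes at that moment; what a row does not reach only later rows make up. A row lasts 1/12 s, in which the tool goes at most 41.7 mm and 7.16 degrees, less where a joint would pass 70% of its speed; a pose out of reach is approached as far as the arm can. A call with a gripper value outside its range is refused whole. The fingers move at their own pace and stop on an object; "force" is the grip in N (left out, the last holds). Time passes only in rows, so rows that repeat a pose let the fingers close. It gives the time, the measured TCP pose, the force and the opening at its end, in the units of the state.
- monitor.observe(): the state, without advancing time (a new reading comes with each control period).
- cams.grab_frame(name): name is "side" or "top" or "wrist"; returns the picture (420x560x3 uint8, red, green, blue); there is no depth.
- cams.get_calibration(name): a dict with "mtx" (3x3 intrinsics, pixels), "k1" (the pictures are not rectified: a ray, as slopes to the right and down, at radius r is drawn at 1 + k1 r^2 times it, then the intrinsics apply), "origin" and "attitude" of the camera in the world. Camera axes: x right, y down, z forward; pixel columns grow to the right and rows downward; lengths in m; the calibration is good to about 2 mm. A picture is of the moment at which its call begins: read the wrist's pose just before it. get_calibration takes no time and is no camera call; for the wrist camera it gives the pose at the moment of the call.
- bot.job_done(): hands the job in, once; it reports no verdict.
The state is a dict: "clock": time; "qpos": joint angles; "qd": joint speeds; "joint_efforts": joint torques, N m; "position": TCP position; "tool_rot": TCP orientation; "force": force on the tool from outside, world axes, zero at the start; "moment": the same for the moment, N m; "grip_width": finger opening in m.
Only numpy, scipy, OpenCV 4.12 (cv2) and the standard library are available. Lean on these libraries where they do the work, as an engineer would, in place of code of your own. Each camera call takes 0.05 s, during which the arm holds its last target.

## Working session

There is one attempt and no reset: what is moved stays moved. The work goes in short steps, Python scripts to look and compute and a tool call to move; the robot and the scene stay as the last step left them, time stands still between calls to the robot, and variables do not carry over. Pictures are saved under pics/ and viewed, and the job is handed in when it is done.

Besides the shell and the picture viewer there is one more tool, called after "Request:" as name(argument=value, ...), one argument or row to a line, values as JSON. send_rows: Moves the arm, as the interface text tells. Its arguments: {"type":"object","properties":{"series":{"type":"string"},"force":{"type":"number"}},"required":["series"]}

```bash
mkdir -p pics; ls
python3 - <<'E'
from workcell import monitor,cams,bot
import cv2
s=monitor.observe();print(s)
for n in("side","top","wrist"):
    c=cams.get_calibration(n);print(n,c)
    cv2.imwrite(f"pics/{n}0.png",cams.grab_frame(n)[:,:,::-1])
E
```

```text
pics
{'clock': 0.0, 'qpos': array([ 1.24078879,  0.52203611, -0.03635034,  1.60000382,  0.02119216,
        1.02108805, -0.1128255 ]), 'qd': array([-0.00017107,  0.00260066,  0.00025412, -0.0015791 ,  0.00065603,
        0.00104806, -0.0001272 ]), 'joint_efforts': array([-2.40041576e-03, -9.27094316e+01,  1.97833791e+00, -3.69928086e+01,
        1.78036827e-02,  8.06509954e-03,  6.22980383e-05]), 'position': array([ 0.16044763, -0.60369109,  0.2188132 ]), 'tool_rot': array([-1.57086010e+00,  1.14898603e-03, -1.31100859e+00]), 'force': array([-0.7290306 , -0.24042305,  0.62055023]), 'moment': array([-0.03134372, -0.01715698,  0.02005316]), 'grip_width': 0.08542132952338238}
side {'mtx': array([[510.34568819,   0.        , 272.92896512],
       [  0.        , 510.34568819, 203.38036015],
       [  0.        ,   0.        ,   1.        ]]), 'k1': -0.11547888703201156, 'origin': array([0.06786047, 1.1820832 , 1.1638864 ]), 'attitude': array([-2.23211912,  0.01527991, -2.76276934])}
top {'mtx': array([[497.59202551,   0.        , 288.15349336],
       [  0.        , 497.59202551, 218.56511005],
       [  0.        ,   0.        ,   1.        ]]), 'k1': -0.1454077462165932, 'origin': array([ 0.41132287, -0.01713733,  1.75941551]), 'attitude': array([-3.05565915,  0.00319029, -1.58297666])}
wrist {'mtx': array([[321.44377783,   0.        , 281.82973464],
       [  0.        , 321.44377783, 213.76556627],
       [  0.        ,   0.        ,   1.        ]]), 'k1': 0.021530056364575778, 'origin': array([ 0.23476076, -0.58375162,  0.37375846]), 'attitude': array([ 2.83787117e+00, -4.97117098e-04, -1.30994303e+00])}
```

View pics/side0.png

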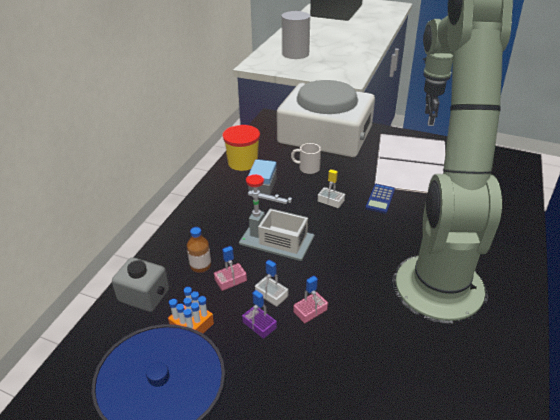

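View pics/top0.png

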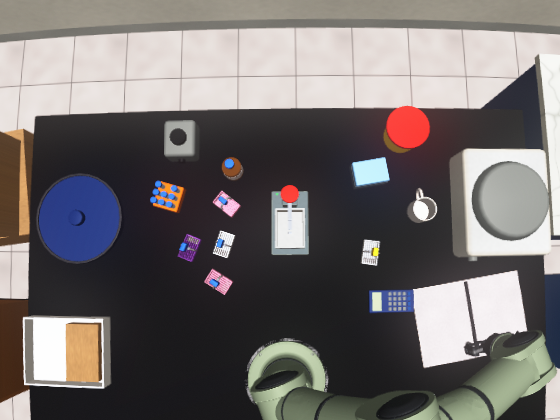

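View pics/wrist0.png

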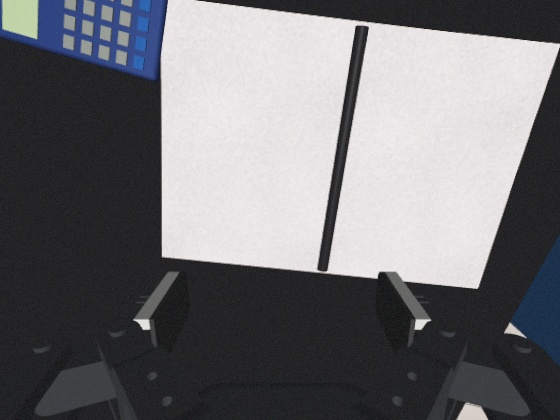

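Blue-grip candidates, given as side pixel / top pixel:
- white rack: (271,288) / (224,243)
- pink rack: (230,270) / (227,203)
- pink rack: (311,303) / (218,281)
- purple rack: (260,316) / (189,247)

The white rack with the yellow grip (331,195) stays put. My choice is the white blue-grip rack, and I'll check it in a crop.

```bash
cat > h.py <<'E'
import numpy as np,cv2
from scipy.spatial.transform import Rotation as R
from workcell import monitor,cams,bot
def cal(n):
    c=cams.get_calibration(n);return c["mtx"],c["k1"],np.array(c["origin"]),R.from_euler('xyz',c["attitude"]).as_matrix()
def ray(c,u,v):
    K,k,o,A=c
    p=cv2.undistortPoints(np.array([[[u,v]]],float),K,np.array([k,0,0,0.]))[0,0]
    d=A@np.array([p[0],p[1],1]);return o,d/np.linalg.norm(d)
def plane(c,u,v,z):
    o,d=ray(c,u,v);return o+d*(z-o[2])/d[2]
def proj(c,P):
    K,k,o,A=c;q=(np.atleast_2d(P)-o)@A
    return cv2.projectPoints(q.reshape(-1,1,3),np.zeros(3),np.zeros(3),K,np.array([k,0,0,0.]))[0][:,0]
def tri(c1,p1,c2,p2):
    o1,d1=ray(c1,*p1);o2,d2=ray(c2,*p2)
    t=np.linalg.lstsq(np.c_[d1,-d2],o2-o1,rcond=None)[0]
    a=o1+t[0]*d1;b=o2+t[1]*d2;return (a+b)/2,np.linalg.norm(a-b)
E
python3 - <<'E'
import cv2
t=cv2.imread('pics/top0.png');s=cv2.imread('pics/side0.png')
cv2.imwrite('pics/tc.png',cv2.resize(t[175:305,170:320],None,fx=5,fy=5,interpolation=cv2.INTER_CUBIC)[:600])
cv2.imwrite('pics/sc.png',cv2.resize(s[170:340,180:340],None,fx=3.5,fy=3.5,interpolation=cv2.INTER_CUBIC))
E
```

```text
(no output)
```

View pics/tc.png

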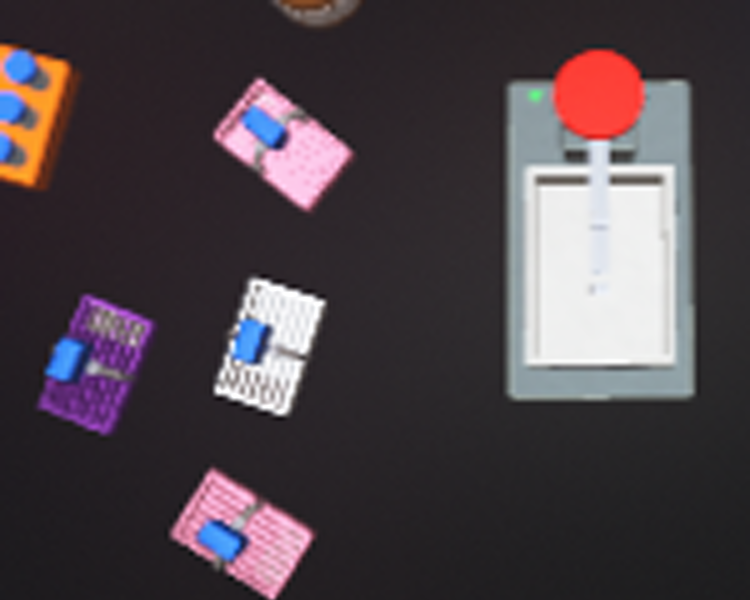

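View pics/sc.png

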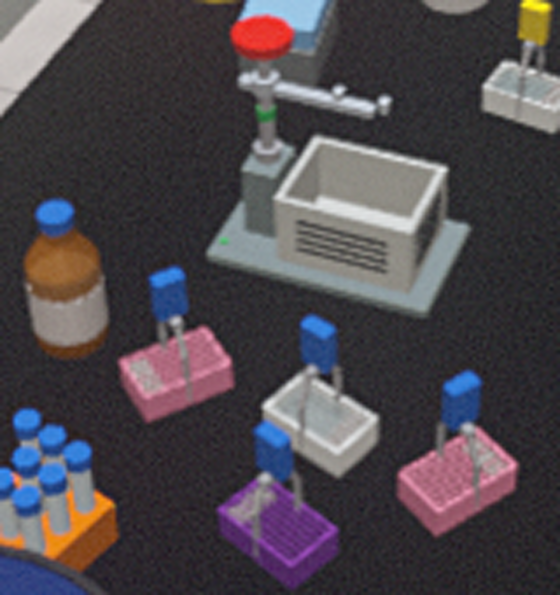

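The crops confirm it. The white-bodied rack with the blue grip is at top (224,243), with two pinks and a purple around it. The dryer's pad is at top (290,194), and its hook points toward the robot (-x). Next I'll measure.

```bash
cat > m.py <<'E'
from h import *
t=cv2.imread('pics/top0.png');s=cv2.imread('pics/side0.png');T=cal('top');S=cal('side')
def comp(im,box,f):
    x0,y0,x1,y1=box;c=im[y0:y1,x0:x1].astype(int);m=f(c[...,2],c[...,1],c[...,0]).astype(np.uint8)
    n,l,st,ce=cv2.connectedComponentsWithStats(m);i=1+np.argmax(st[1:,4])
    mm=(l==i).astype(np.uint8);cs=max(cv2.findContours(mm,0,2)[0],key=cv2.contourArea)
    return ce[i]+[x0,y0],st[i],cs[:,0]+[x0,y0]
blue=lambda r,g,b:(b>110)&(b>r+60)&(b>g+30)
red=lambda r,g,b:(r>150)&(g<90)
white=lambda r,g,b:(r>95)&(abs(r-b)<40)
E
python3 - <<'E'
from m import *
bt,st,c1=comp(t,(212,232,240,262),blue);bs,ss,c2=comp(s,(262,255,285,282),blue)
print('blue',bt,st,bs,ss,tri(T,bt,S,bs))
pt,st,_=comp(t,(275,180,305,206),red);ps,ss,_=comp(s,(240,170,270,195),red)
print('pad',pt,st,ps,ss,tri(T,pt,S,ps), plane(T,*pt,.24))
# rack body outline at rim height .03
ct,st,cc=comp(t,(208,224,242,265),lambda r,g,b:((r>80)|(b>110)))
r=cv2.minAreaRect(cc.astype(np.float32));print(st,r)
q=np.array([plane(T,*p,.028) for p in cv2.boxPoints(r)]);print(q.round(4),q.mean(0),np.linalg.norm(np.diff(q,axis=0),axis=1))
for a in(0,1):
    d=q[a+1]-q[a];print(np.degrees(np.arctan2(d[1],d[0])))
print('rectlist')
ct,st,cc=comp(t,(270,205,310,253),lambda r,g,b:(r>165)&(b>165))
r=cv2.minAreaRect(cc.astype(np.float32));print(st,r)
q=np.array([plane(T,*p,.09) for p in cv2.boxPoints(r)]);print(q.round(4),q.mean(0),np.linalg.norm(np.diff(q,axis=0),axis=1))
for a in(0,1):
    d=q[a+1]-q[a];print(np.degrees(np.arctan2(d[1],d[0])))
E
```

```text
blue [219.18604651 242.8372093 ] [ 4  7  7  9 43] [270.62992126 267.16535433] [  4   5  10  17 127] (array([0.47587609, 0.21626633, 0.11474294]), np.float64(0.0015518370557124318))
pad [289.21259843 193.40551181] [  6   5  18  18 254] [254.1971831  179.50704225] [  6   5  18  10 142] (array([ 0.62256849, -0.01751239,  0.23329156]), np.float64(0.003502628545262886)) [ 0.61998097 -0.0180929   0.24      ]
[  5   6  22  28 404] ((223.39999389648438, 243.80003356933594), (16.443843841552734, 24.66576385498047), 18.434947967529297)
[[0.4437 0.2547 0.028 ]
 [0.5251 0.2271 0.028 ]
 [0.5063 0.1724 0.028 ]
 [0.4251 0.2001 0.028 ]] [0.47504497 0.21357124 0.028     ] [0.08601384 0.05786007 0.08583698]
-18.683992534928223
-108.98300516491294
rectlist
[   4    0   31   43 1177] ((289.0, 226.0), (42.0, 30.0), 90.0)
[[ 0.6018  0.0337  0.09  ]
 [ 0.6005 -0.0676  0.09  ]
 [ 0.4589 -0.0655  0.09  ]
 [ 0.4601  0.0351  0.09  ]] [ 0.530294  -0.0161044  0.09     ] [0.10128469 0.14165014 0.10058844]
-90.71788291604369
179.15338386407657
```

```bash
cat >> h.py <<'E'
def tool():
    s=monitor.observe();return np.array(s["position"]),R.from_euler('xyz',s["tool_rot"]),s
def down(az): # tool x at azimuth az deg, y down
    a=np.radians(az);x=np.array([np.cos(a),np.sin(a),0]);y=np.array([0,0,-1.])
    return R.from_matrix(np.c_[x,y,np.cross(x,y)])
def rel(P,az):
    p,r,s=tool();d=r.inv().apply(np.array(P)-p)*1000;v=(r.inv()*down(az)).as_rotvec()
    print('to',P,az,'rot',v.round(4),'mm',d.round(1))
E
python3 - <<'E'
from h import *
K,k,o,A=cal('wrist');p,r,s=tool();print('cam in tool',r.inv().apply(o-p),'fwd',r.inv().apply(A[:,2]),'right',r.inv().apply(A[:,0]))
rel((.48,-.22,.32),10);rel((.475,.17,.32),71.3);rel((.475,.2155,.30),71.3)
E
```

```text
cam in tool [-0.00039418 -0.15484623  0.07697643] fwd [ 0.00169802  0.95425825 -0.29897878] right [ 0.99999837 -0.00143793  0.00108992]
to (0.48, -0.22, 0.32) 10 rot [-5.0000e-04 -1.4856e+00 -7.0000e-04] mm [-288.9 -100.8  407.4]
to (0.475, 0.17, 0.32) 71.3 rot [-1.0000e-03 -2.5555e+00 -4.0000e-04] mm [-667.1 -100.5  502.8]
to (0.475, 0.2155, 0.3) 71.3 rot [-1.0000e-03 -2.5555e+00 -4.0000e-04] mm [-711.1  -80.5  514.4]
```

Request:
send_rows(
  series="0 -1.4856 0 -289 -101 407 1;0 -1.4856 0 -289 -101 407 1;0 -1.4856 0 -289 -101 407 1;0 -1.4856 0 -289 -101 407 1;0 -1.4856 0 -289 -101 407 1;0 -1.4856 0 -289 -101 407 1;0 -1.4856 0 -289 -101 407 1;0 -1.4856 0 -289 -101 407 1;0 -1.4856 0 -289 -101 407 1;0 -1.4856 0 -289 -101 407 1;0 -1.4856 0 -289 -101 407 1;0 -1.4856 0 -289 -101 407 1;0 -1.4856 0 -289 -101 407 1;0 -2.5555 0 -667 -101 503 1;0 -2.5555 0 -667 -101 503 1;0 -2.5555 0 -667 -101 503 1;0 -2.5555 0 -667 -101 503 1;0 -2.5555 0 -667 -101 503 1;0 -2.5555 0 -667 -101 503 1;0 -2.5555 0 -667 -101 503 1",
)

```text
clock: 1.82
position: [0.4759, 0.0732, 0.3206]
tool_rot: [-1.571, 0.0, 1.055]
force: [1.9, -0.2, -0.4]
grip_width: 0.0854
```

Run:
```python
from h import *
cv2.imwrite('pics/w1.png',cams.grab_frame('wrist')[:,:,::-1])
p,r,s=tool();print(s);rel((.475,.2155,.25),71.3)
```

```text
{'clock': 1.8667, 'qpos': array([ 0.40898467,  0.26945939, -0.85216196,  1.79633354,  0.21678709,
        1.17153495,  0.56316695]), 'qd': array([ 0.05655543, -0.0211291 ,  0.05329788,  0.00408602, -0.03788521,
       -0.01052031, -0.04393162]), 'joint_efforts': array([ 29.57681358, -54.05483007,  19.19851005, -37.82917857,
         2.94942118,   1.39675744,  -0.59381308]), 'position': array([0.47517813, 0.08129337, 0.32107407]), 'tool_rot': array([-1.57043657, -0.00324697,  1.07301898]), 'force': array([-4.57061076,  9.28169515, -2.1111014 ]), 'moment': array([ 0.45817198,  0.26417068, -0.03170955]), 'grip_width': 0.0850741365937788}
to (0.475, 0.2155, 0.25) 71.3 rot [-1.000e-04 -1.714e-01  3.300e-03] mm [117.6  71.5  64.2]
```

View pics/w1.png

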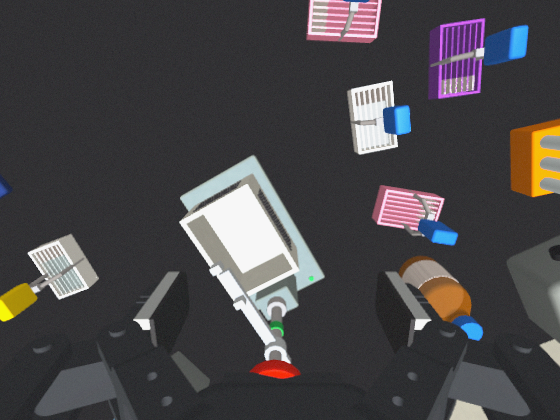

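The wrist view shows the white rack at (372,118) with its blue grip at (397,120), and the dryer at (240,235). Moving in above the rack.

Request:
send_rows(
  series="0 -0.17 0 118 51 64 1;0 -0.17 0 118 51 64 1;0 -0.17 0 118 51 64 1;0 -0.17 0 118 51 64 1;0 -0.17 0 118 51 64 1;0 -0.17 0 118 51 64 1;0 -0.17 0 118 51 64 1",
)

```text
clock: 2.45
position: [0.4798, 0.205, 0.2694]
tool_rot: [-1.571, 0.0, 1.219]
force: [0.1, -0.3, 0.2]
grip_width: 0.085
```

Run:
```python
from h import *
W=cal('wrist');p,r,s=tool()
im=cams.grab_frame('wrist')[:,:,::-1].copy();cv2.imwrite('pics/w2.png',im)
np.savez('w2.npz',K=W[0],k=W[1],o=W[2],A=W[3])
print(s['clock'],p,s['tool_rot'],s['qd'].round(3),s['qpos'].round(2),s['force'])
```

```text
2.45 [0.47981334 0.20498303 0.26935988] [-1.57070650e+00  4.57218214e-04  1.21887401e+00] [ 0.02  -0.012  0.002  0.    -0.001 -0.    -0.001] [ 0.14  0.41 -0.87  1.78  0.35  1.12  0.37] [ 0.10217287 -0.34409474  0.1635124 ]
```

View pics/w2.png

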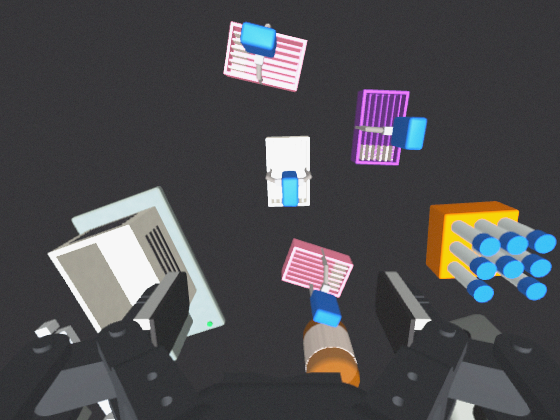

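Run:
```python
from h import *
z=np.load('w2.npz');W=(z['K'],float(z['k']),z['o'],z['A'])
im=cv2.imread('pics/w2.png')
cv2.imwrite('pics/w2c.png',cv2.resize(im[120:220,240:340],None,fx=6,fy=6,interpolation=cv2.INTER_CUBIC))
c=im.astype(int);m=((c[...,0]>c[...,2]+60)&(c[...,0]>100)).astype(np.uint8);m[:,:270]=0;m[:,312:]=0;m[:150]=0;m[215:]=0
cs=max(cv2.findContours(m,0,2)[0],key=cv2.contourArea);r=cv2.minAreaRect(cs);print('grip',r,cv2.boundingRect(cs))
for u,v in [(266.3,137.3),(309.5,136.3),(310,206.5),(266.3,207)]: print(plane(W,u,v,.03).round(4))
```

```text
grip ((290.0, 188.5), (35.0, 16.0), 90.0) (282, 171, 17, 36)
[0.4282 0.2042 0.03  ]
[0.4448 0.253  0.03  ]
[0.5277 0.2258 0.03  ]
[0.5092 0.1732 0.03  ]
```

View pics/w2c.png

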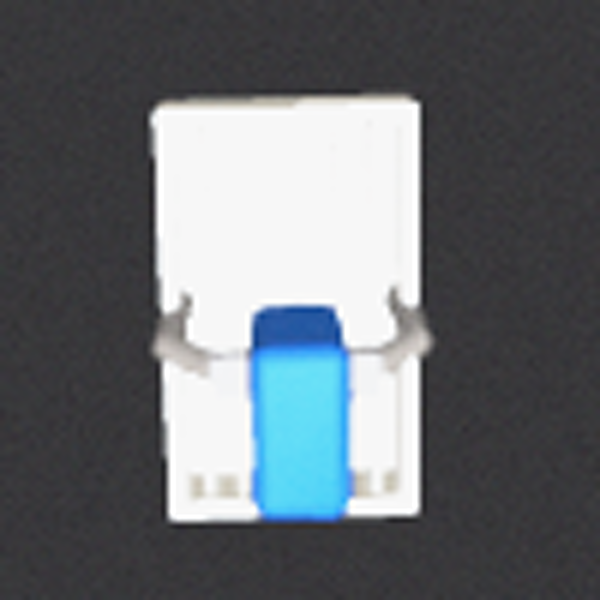

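Run:
```python
from h import *
z=np.load('w2.npz');W=(z['K'],float(z['k']),z['o'],z['A'])
f=lambda x,y,h:plane(W,240+x/6-.4,120+y/6-.4,h)
g=np.array([f(*p,.134) for p in[(254,346),(348,346),(347,519),(257,519)]]);print(g.round(4),g.mean(0),np.linalg.norm(np.diff(g,axis=0),axis=1))
q=np.array([f(*p,.03) for p in[(152,102),(420,98),(418,517),(168,520)]]);print(q.round(4),q.mean(0),np.linalg.norm(np.diff(q,axis=0),axis=1))
an=lambda d:np.degrees(np.arctan2(d[1],d[0]))
for Q in(g,q):print(an(Q[2]-Q[1]),an(Q[3]-Q[0]),an(Q[1]-Q[0])-90,an(Q[2]-Q[3])-90)
P=(g.mean(0)+0);rel((P[0],P[1],.112),71.5)
```

```text
[[0.4612 0.2122 0.134 ]
 [0.4661 0.2257 0.134 ]
 [0.4919 0.2165 0.134 ]
 [0.4871 0.2033 0.134 ]] [0.47654935 0.21440351 0.134     ] [0.01430915 0.02739076 0.01408579]
[[0.4269 0.203  0.03  ]
 [0.4445 0.2533 0.03  ]
 [0.5264 0.2253 0.03  ]
 [0.5088 0.1751 0.03  ]] [0.4766448  0.21416483 0.03      ] [0.05330807 0.08662513 0.05314043]
-19.57785676495677 -19.110822313184624 -20.0836847126792 -20.06756751138886
-18.873501189740523 -18.762134078986893 -19.26936706711203 -19.35220725128761
to (np.float64(0.4765493452383442), np.float64(0.21440350960893678), 0.112) 71.5 rot [ 0.0004 -0.0297 -0.0003] mm [  8.  157.6   6.7]
```

Request:
send_rows(
  series="0 -0.017 0 8 0 6.6 1;0 -0.017 0 8 40 6.6 1;0 -0.017 0 8 80 6.6 1;0 -0.017 0 8 120 6.6 1;0 -0.017 0 8 145 6.6 1;0 -0.017 0 8 159 6.6 1;0 -0.017 0 8 159 6.6 1;0 -0.017 0 8 159 6.6 1",
  force=40,
)

```text
clock: 3.17
position: [0.4762, 0.2155, 0.1107]
tool_rot: [-1.57, 0.0, 1.237]
force: [-0.6, -0.3, 0.7]
grip_width: 0.0851
```

Run:
```python
from h import *
cv2.imwrite('pics/w3.png',cams.grab_frame('wrist')[:,:,::-1])
p,r,s=tool();print(s['clock'],p,np.degrees(s['tool_rot']),s['force']);rel((.4766,.2143,.110),70.8)
```

```text
3.2167 [0.47664726 0.21574565 0.11146953] [-9.00377480e+01 -4.80728202e-02  7.08396968e+01] [-0.42616145  0.34933816 -0.00590444]
to (0.4766, 0.2143, 0.11) 70.8 rot [0.0007 0.0007 0.0008] mm [-1.4  1.5 -0.4]
```

View pics/w3.png

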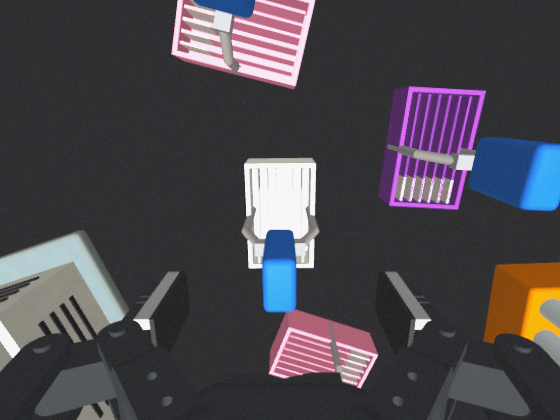

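The grip at (280,270) is centred between the jaws (about 282), so I'll close.

Request:
send_rows(
  series="0 0 0 -1 1 0 0.4;0 0 0 -1 1 0 0.2;0 0 0 -1 1 0 0.05;0 0 0 -1 1 0 0.05;0 0 0 -1 1 0 0;0 0 0 -1 1 0 0;0 0 0 -1 1 0 0;0 0 0 -1 1 0 0",
  force=40,
)

```text
clock: 3.88
position: [0.476, 0.2146, 0.1098]
tool_rot: [-1.571, -0.0, 1.237]
force: [-1.8, -1.7, 6.7]
grip_width: 0.0149
```

Run:
```python
from h import *
p,r,s=tool();print(s['clock'],p,np.degrees(s['tool_rot']),s['force'],s['grip_width'])
rel((p[0],p[1],.245),70.8)
rel((.45,.12,.245),80);rel((.45,-.017,.245),89.5)
```

```text
3.8833 [0.47604922 0.21457514 0.10978139] [-9.00253585e+01 -7.96188426e-03  7.08508406e+01] [-1.77174927 -1.71886054  6.73894409] 0.014886841037183827
to (np.float64(0.4760492247451416), np.float64(0.21457514140594178), 0.245) 70.8 rot [0.0004 0.0009 0.0001] mm [ 0.000e+00 -1.352e+02 -1.000e-01]
to (0.45, 0.12, 0.245) 80 rot [ 5.000e-04 -1.597e-01  1.000e-04] mm [ -97.9 -135.2   -6.5]
to (0.45, -0.017, 0.245) 89.5 rot [ 5.000e-04 -3.255e-01  1.000e-04] mm [-227.3 -135.2  -51.4]
```

Request:
send_rows(
  series="0 0 0 0 -20 0 0;0 0 0 0 -45 0 0;0 0 0 0 -80 0 0;0 0 0 0 -115 0 0;0 -0.05 0 -25 -128 -2 0;0 -0.1 0 -60 -128 -5 0;0 -0.16 0 -98 -128 -7 0;0 -0.16 0 -98 -128 -7 0;0 -0.16 0 -98 -128 -7 0;0 -0.16 0 -98 -128 -7 0",
)

```text
clock: 4.72
position: [0.4505, 0.1196, 0.2376]
tool_rot: [-1.571, -0.0, 1.395]
force: [-0.7, -0.2, -1.4]
grip_width: 0.0152
```

Run:
```python
from h import *
W=cal('wrist');p,r,s=tool()
im=cams.grab_frame('wrist')[:,:,::-1].copy();cv2.imwrite('pics/w4.png',im)
np.savez('w4.npz',K=W[0],k=W[1],o=W[2],A=W[3])
print(s['clock'],p,np.degrees(s['tool_rot']),s['qd'].round(3),s['force'],s['grip_width'])
cv2.imwrite('pics/s4.png',cams.grab_frame('side')[:,:,::-1])
```

```text
4.7167 [0.45053464 0.11960252 0.23758361] [-9.00232714e+01 -1.45577478e-02  7.99551053e+01] [-0.034  0.01  -0.003 -0.009 -0.    -0.001 -0.004] [-0.70348452 -0.23268035 -1.3653728 ] 0.015169462325165698
```

View pics/w4.png

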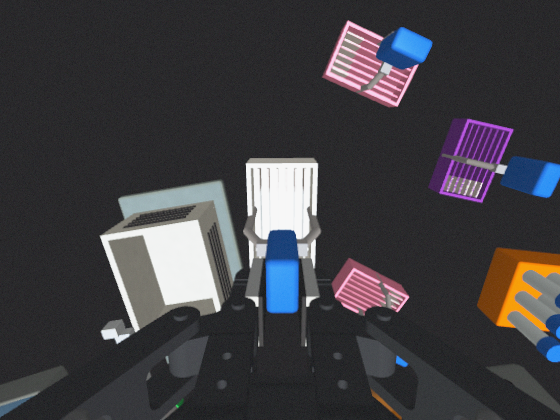

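View pics/s4.png

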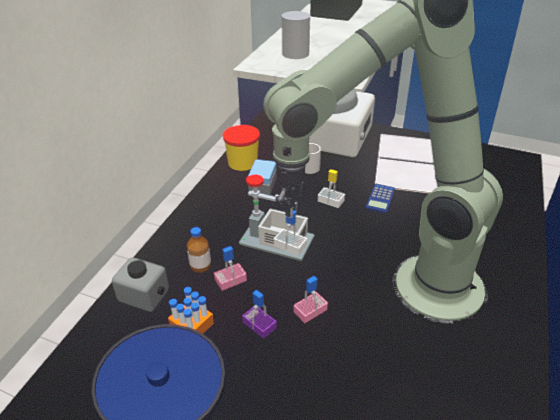

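Run:
```python
from h import *
im=cv2.imread('pics/w4.png')
cv2.imwrite('pics/w4c.png',cv2.resize(im[195:345,90:250],None,fx=4,fy=4,interpolation=cv2.INTER_CUBIC))
```

```text
(no output)
```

View pics/w4c.png

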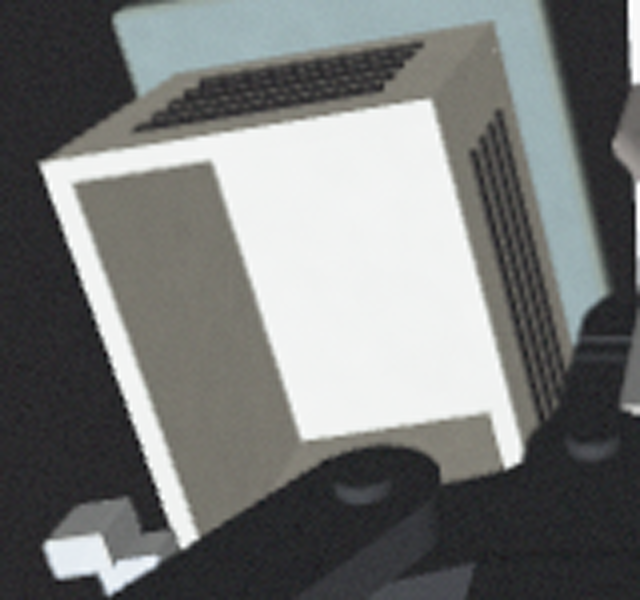

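Run:
```python
from h import *
z=np.load('w4.npz');W=(z['K'],float(z['k']),z['o'],z['A'])
f=lambda x,y,h:plane(W,90+x/4-.4,195+y/4-.4,h)
an=lambda d:np.degrees(np.arctan2(d[1],d[0]))
a=f(42,162,.09);b=f(435,98,.09);c=f(521,463,.09);e=f(183,548,.09)
print(a,b,np.linalg.norm(b-a),'yaw',an(b-a)-90,an(c-b),an(e-a))
yaw=np.radians(an(b-a)-90);m=(a+b)/2;print('mid',m,'well c',m+.067*np.array([np.cos(yaw),np.sin(yaw),0]))
for p in[(44,544),(105,535),(108,572),(57,578)]:print('tooth',f(*p,.194).round(4))
# top cam rim
t=cv2.imread('pics/top0.png');cv2.imwrite('pics/t0d.png',cv2.resize(t[185:260,265:315],None,fx=8,fy=8,interpolation=cv2.INTER_CUBIC))
```

```text
[ 0.45971646 -0.06638175  0.09      ] [0.46029621 0.0342426  0.09      ] 0.10062602030314498 yaw -0.3301078741771306 -1.6053498238435209 -0.09652220459000849
mid [ 0.46000634 -0.01606958  0.09      ] well c [ 0.52700523 -0.01645559  0.09      ]
tooth [ 0.5016 -0.022   0.194 ]
tooth [ 0.5017 -0.0107  0.194 ]
tooth [ 0.5094 -0.0127  0.194 ]
tooth [ 0.509  -0.0221  0.194 ]
```

View pics/t0d.png

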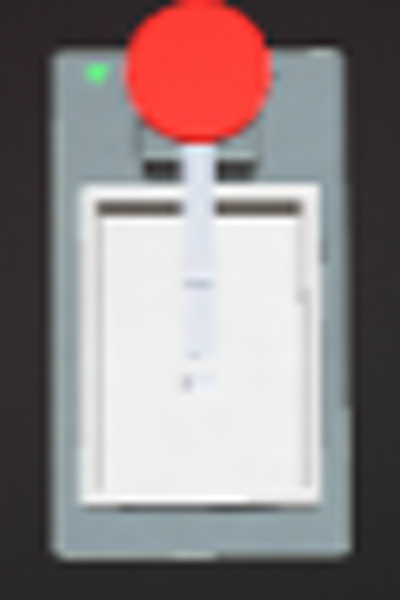

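Run:
```python
from h import *
rel((.452,-.0165,.238),89.5);rel((.460,-.0165,.238),89.5)
```

```text
to (0.452, -0.0165, 0.238) 89.5 rot [ 0.     -0.1644  0.0006] mm [-134.8   -0.6  -25.2]
to (0.46, -0.0165, 0.238) 89.5 rot [ 0.     -0.1644  0.0006] mm [-133.5   -0.6  -33.1]
```

Request:
send_rows(
  series="0 -0.06 0 -30 -0.5 -5 0;0 -0.12 0 -70 -0.5 -12 0;0 -0.164 0 -105 -0.5 -20 0;0 -0.164 0 -135 -0.5 -25 0;0 -0.164 0 -135 -0.5 -25 0;0 -0.164 0 -135 -0.5 -25 0;0 -0.164 0 -135 -0.5 -25 0;0 -0.164 0 -135 -0.5 -25 0",
)

```text
clock: 5.48
position: [0.4518, -0.0161, 0.2379]
tool_rot: [-1.571, -0.001, 1.563]
force: [0.5, 0.6, -1.4]
grip_width: 0.0147
```

Run:
```python
from h import *
W=cal('wrist');p,r,s=tool()
im=cams.grab_frame('wrist')[:,:,::-1].copy();cv2.imwrite('pics/w5.png',im)
print(s['clock'],p,np.degrees(s['tool_rot']),s['force'],s['grip_width'])
im=cams.grab_frame('side')[:,:,::-1];cv2.imwrite('pics/s5.png',cv2.resize(im[140:270,210:360],None,fx=4.5,fy=4.5,interpolation=cv2.INTER_CUBIC))
rel((.527,-.0165,.238),89.5)
```

```text
5.4833 [ 0.4517733  -0.01609224  0.23794219] [-9.00080659e+01 -3.12043370e-02  8.95490186e+01] [ 0.51677178  0.61995772 -1.4389279 ] 0.014727256446030547
to (0.527, -0.0165, 0.238) 89.5 rot [0.0001 0.0007 0.0003] mm [  0.5  -0.  -75.3]
```

View pics/w5.png

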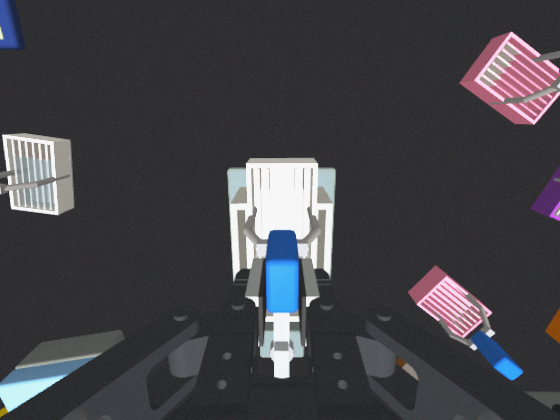

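View pics/s5.png

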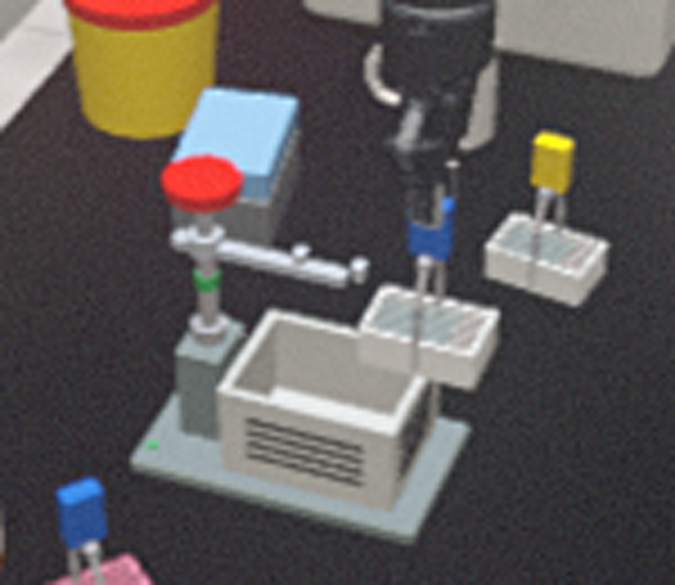

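The loop is lined up with the hook. In the wrist view the hook bar (282,340) sits directly under the grip axis at column 282. Sliding the loop on.

Request:
send_rows(
  series="0 0 0 0.2 0 -12 0;0 0 0 0.4 0 -25 0;0 0 0 0.4 0 -38 0;0 0 0 0.4 0 -50 0;0 0 0 0.4 0 -62 0;0 0 0 0.4 0 -72 0;0 0 0 0.4 0 -75 0;0 0 0 0.4 0 -75 0;0 0 0 0.4 0 -75 0",
)

```text
clock: 6.33
position: [0.5261, -0.0177, 0.2378]
tool_rot: [-1.57, -0.0, 1.561]
force: [-0.0, -0.2, -1.9]
grip_width: 0.0151
```

Run:
```python
from h import *
W=cal('wrist');p,r,s=tool()
im=cams.grab_frame('wrist')[:,:,::-1].copy();cv2.imwrite('pics/w6.png',im)
print(s['clock'],p,np.degrees(s['tool_rot']),s['force'],s['grip_width'])
im=cams.grab_frame('side')[:,:,::-1];cv2.imwrite('pics/s6.png',cv2.resize(im[140:270,210:360],None,fx=4.5,fy=4.5,interpolation=cv2.INTER_CUBIC))
rel((.527,-.0165,.2098),89.5)
```

```text
6.3333 [ 0.52612362 -0.01767281  0.23776444] [-8.99683793e+01 -5.27656944e-03  8.94488602e+01] [-0.04326927 -0.22909457 -1.85845708] 0.015091040478906616
to (0.527, -0.0165, 0.2098) 89.5 rot [-0.0002 -0.0013 -0.0003] mm [ 1.5 28.2 -0.9]
```

View pics/w6.png

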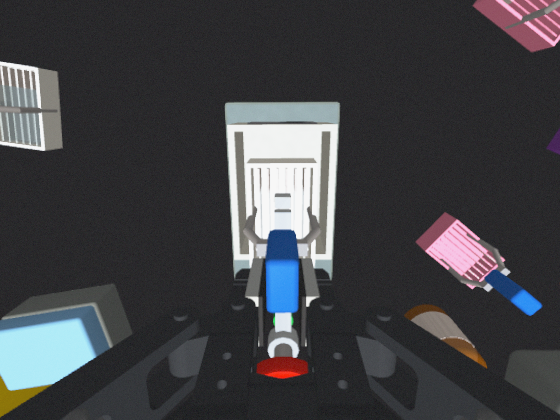

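View pics/s6.png

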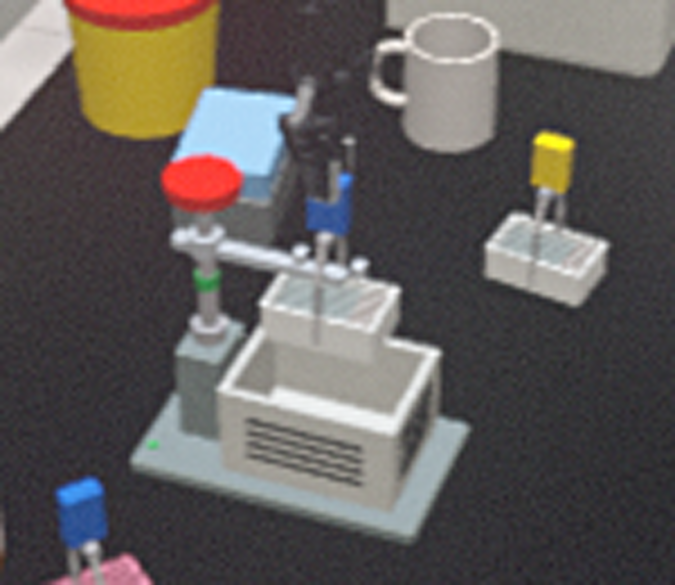

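The hook passes through the loop, with its teeth in view at (283,200). Lowering.

Request:
send_rows(
  series="0 0 0 0.6 8 -0.9 0;0 0 0 0.9 16 -0.9 0;0 0 0 0.9 22 -0.9 0;0 0 0 0.9 25 -0.9 0;0 0 0 0.9 26.5 -0.9 0;0 0 0 0.9 27.5 -0.9 0;0 0 0 0.9 27.5 -0.9 0;0 0 0 0.9 27.5 -0.9 0",
)

```text
clock: 7.1
position: [0.5276, -0.0171, 0.2106]
tool_rot: [-1.571, -0.0, 1.561]
force: [0.1, 0.3, -1.5]
grip_width: 0.015
```

Run:
```python
from h import *
p,r,s=tool();print(s['clock'],p,s['force'],s['moment'])
W=cal('wrist')
im=cams.grab_frame('wrist')[:,:,::-1].copy();cv2.imwrite('pics/w7.png',im[100:400,130:430])
im=cams.grab_frame('side')[:,:,::-1];cv2.imwrite('pics/s7.png',cv2.resize(im[170:230,240:320],None,fx=8,fy=8,interpolation=cv2.INTER_CUBIC))
```

```text
7.1 [ 0.52757312 -0.01710809  0.21055922] [ 0.13335117  0.25260727 -1.46492294] [0.02867448 0.05631415 0.0336725 ]
```

View pics/w7.png

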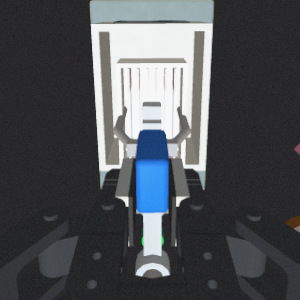

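View pics/s7.png

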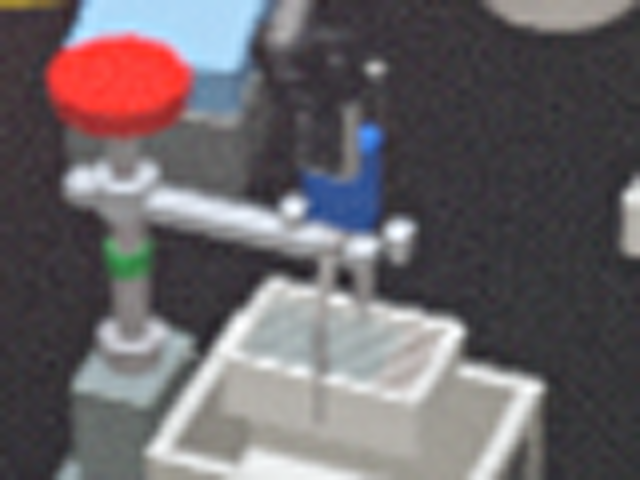

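Bar is between the teeth and almost on the saddle. Another 2–3 mm.

Request:
send_rows(
  series="0 0 0 0 1 0 0;0 0 0 0 2 0 0;0 0 0 0 2 0 0;0 0 0 0 2 0 0",
)

```text
clock: 7.53
position: [0.5277, -0.0171, 0.2087]
tool_rot: [-1.571, 0.0, 1.56]
force: [-0.2, -0.3, 5.4]
grip_width: 0.015
```

Contact: the force rose to +5.4 N. I'll back off about 0.7 mm and open.

Request:
send_rows(
  series="0 0 0 0 -0.7 0 0;0 0 0 0 -0.7 0 0.05;0 0 0 0 -0.7 0 0.25;0 0 0 0 -0.7 0 0.3;0 0 0 0 -0.7 0 0.5;0 0 0 0 -0.7 0 0.7;0 0 0 0 -0.7 0 0.7;0 0 0 0 -0.7 0 0.7",
)

```text
clock: 8.2
position: [0.5275, -0.0171, 0.2091]
tool_rot: [-1.571, -0.0, 1.561]
force: [0.5, -0.3, 0.8]
grip_width: 0.06
```

Run:
```python
from h import *
p,r,s=tool();print(s['clock'],p,s['force'],s['grip_width'])
im=cams.grab_frame('wrist')[:,:,::-1].copy();cv2.imwrite('pics/w8.png',im)
im=cams.grab_frame('side')[:,:,::-1];cv2.imwrite('pics/s8.png',cv2.resize(im[170:230,240:320],None,fx=8,fy=8,interpolation=cv2.INTER_CUBIC))
```

```text
8.2 [ 0.52747849 -0.01714192  0.20907859] [ 0.51256044 -0.25205523  0.84086346] 0.0600253927450273
```

View pics/w8.png

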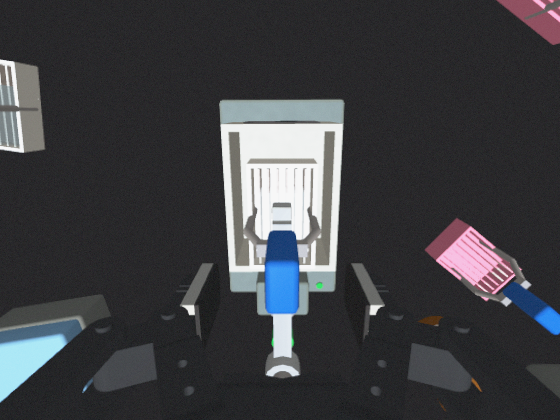

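View pics/s8.png

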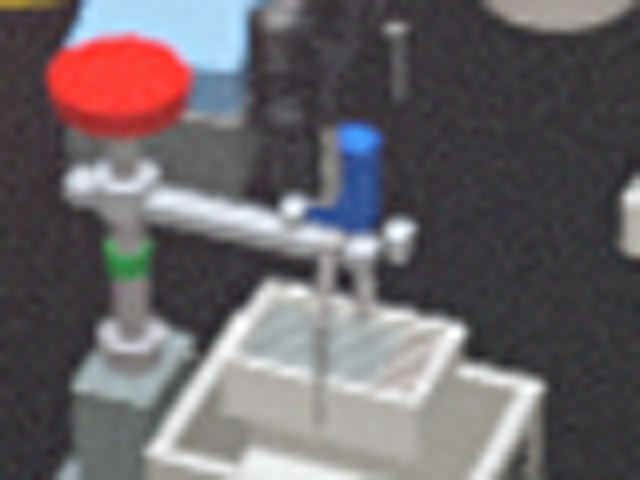

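Released and hanging. Next: up, shut the fingers, over the pad.

Request:
send_rows(
  series="0 0 0 0 -15 0 0.7;0 0 0 0 -40 0 0.7;0 0 0 0 -75 0 0.7;0 0 0 0 -100 0 0.7;0 0 0 0 -100 -20 0;0 0 0 0 -100 -55 0;0 0 0 0 -100 -80 0;0 0 0 0 -100 -94.5 0;0 0 0 0 -100 -94.5 0;0 0 0 0 -100 -94.5 0;0 0 0 0 -80 -94.5 0;0 0 0 0 -60 -94.5 0;0 0 0 0 -60 -94.5 0;0 0 0 0 -60 -94.5 0",
)

```text
clock: 9.47
position: [0.6212, -0.0183, 0.2692]
tool_rot: [-1.57, 0.0, 1.561]
force: [-0.6, 0.1, 1.1]
grip_width: -0.0001
```

Run:
```python
from h import *
p,r,s=tool();print(s['clock'],p,np.degrees(s['tool_rot']),s['force'],s['grip_width'])
im=cams.grab_frame('wrist')[:,:,::-1].copy();cv2.imwrite('pics/w9.png',im)
im=cams.grab_frame('side')[:,:,::-1];cv2.imwrite('pics/s9.png',cv2.resize(im[150:250,220:340],None,fx=5,fy=5,interpolation=cv2.INTER_CUBIC))
rel((.622,-.0175,.2510),89.5)
```

```text
9.4667 [ 0.62123802 -0.01831401  0.26921975] [-8.99355144e+01  1.27136127e-02  8.94186739e+01] [-0.60323759  0.07186814  1.13554234] -6.952452222924725e-05
to (0.622, -0.0175, 0.251) 89.5 rot [ 0.0013 -0.0015 -0.    ] mm [ 0.5 19.5  0.2]
```

View pics/w9.png

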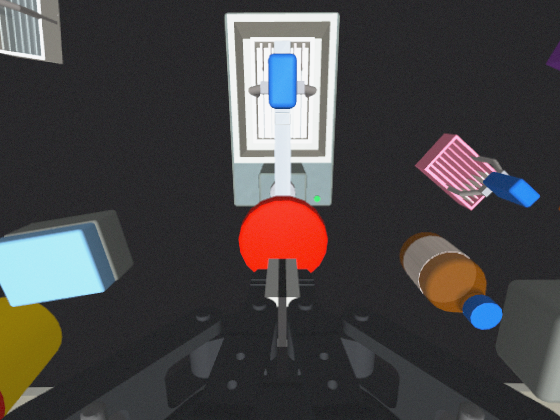

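View pics/s9.png

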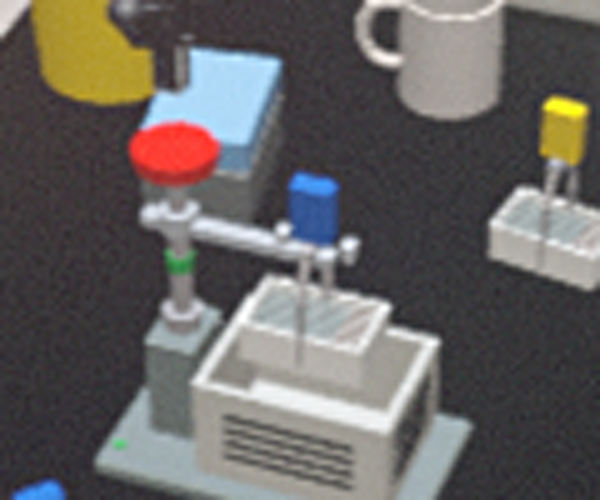

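The rack hangs level and centred over the well, at wrist (283,85). Pressing: first light contact, then down.

Request:
send_rows(
  series="0 0 0 0.5 8 0 0;0 0 0 0.5 14 0 0;0 0 0 0.5 18 0 0;0 0 0 0.5 20 0 0;0 0 0 0.5 22 0 0;0 0 0 0.5 22 0 0;0 0 0 0.5 22 0 0",
)

```text
clock: 10.15
position: [0.622, -0.0176, 0.2471]
tool_rot: [-1.571, -0.0, 1.561]
force: [-0.1, -0.3, -0.5]
grip_width: 0.0001
```

Request:
send_rows(
  series="0 0 0 0 1.5 0 0;0 0 0 0 3 0 0;0 0 0 0 3 0 0;0 0 0 0 3 0 0",
)

```text
clock: 10.48
position: [0.622, -0.0176, 0.244]
tool_rot: [-1.571, -0.0, 1.561]
force: [0.6, -0.1, 0.7]
grip_width: 0.0002
```

Run:
```python
from h import *
p,r,s=tool();print(s['clock'],p,np.degrees(s['tool_rot']),s['force'],s['grip_width'])
im=cams.grab_frame('wrist')[:,:,::-1].copy();cv2.imwrite('pics/w10.png',im[150:380,150:430])
im=cams.grab_frame('side')[:,:,::-1];cv2.imwrite('pics/s10.png',cv2.resize(im[150:250,220:340],None,fx=5,fy=5,interpolation=cv2.INTER_CUBIC))
```

```text
10.4833 [ 0.62198328 -0.01761668  0.24404474] [-8.99941100e+01 -1.97153276e-03  8.94157031e+01] [ 0.5614065  -0.07834853  0.72481258] 0.00024235571450635792
```

View pics/w10.png

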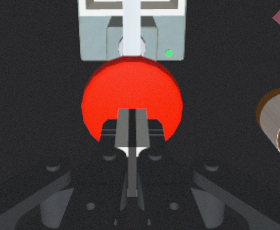

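View pics/s10.png

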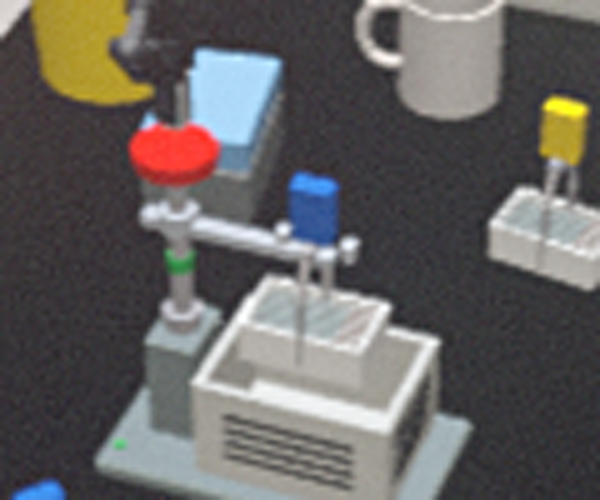

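Request:
send_rows(
  series="0 0 0 0 1.5 0 0;0 0 0 0 3 0 0;0 0 0 0 3 0 0",
)

```text
clock: 10.83
position: [0.6219, -0.0176, 0.2408]
tool_rot: [-1.57, 0.0, 1.561]
force: [0.2, -0.2, 0.5]
grip_width: -0.0002
```

Run:
```python
from h import *
p,r,s=tool();print(s['clock'],p,s['force'])
im=cams.grab_frame('wrist')[:,:,::-1].copy();cv2.imwrite('pics/w11.png',cv2.resize(im[190:350,210:360],None,fx=4,fy=3.7))
im=cams.grab_frame('side')[:,:,::-1];cv2.imwrite('pics/s11.png',cv2.resize(im[155:220,225:305],None,fx=8,fy=8,interpolation=cv2.INTER_CUBIC))
```

```text
10.8333 [ 0.62186224 -0.01764563  0.24075383] [ 0.22886375 -0.16994107  0.52101818]
```

View pics/w11.png

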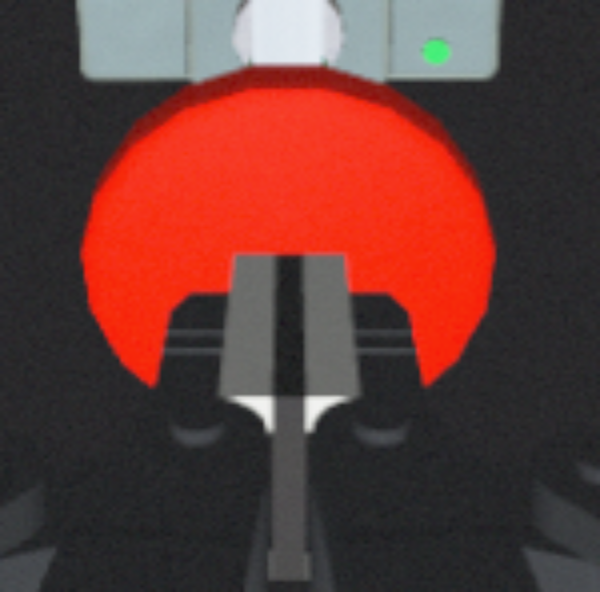

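View pics/s11.png

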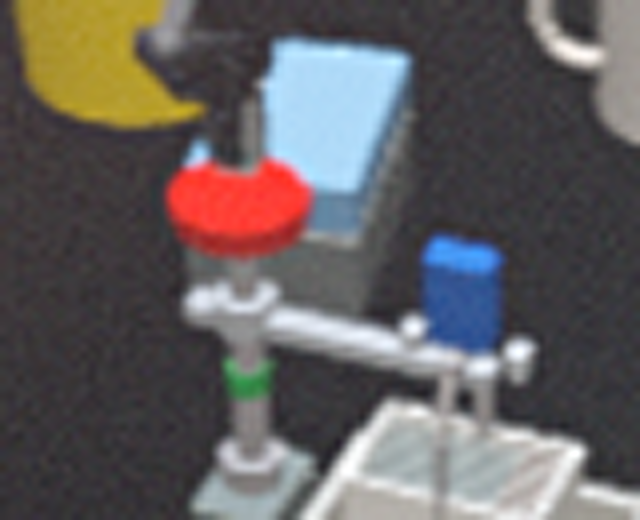

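Run:
```python
from h import *
W=cal('wrist');S=cal('side');p,r,s=tool()
for y in(-.003,.0,.005,.011):print(y,proj(W,p+r.apply([0,y,.011])),proj(S,p+r.apply([0,y,0])))
for z in(.240,.235,.23,.225):
  c=np.array([.622,-.0175,z]);a=np.linspace(0,2*np.pi,60);ci=c+.028*np.c_[np.cos(a),np.sin(a),0*a]
  w=proj(W,ci);q=proj(S,ci);print(z,'wrist',w.min(0).round(1),w.max(0).round(1),'side',q.min(0).round(1),q.max(0).round(1))
print('obs wrist x',210+82/4,210+495/4,'ytop',190+88/3.7,' side x',225+168/8,225+312/8,'y',155+158/8,'tip',225+250/8,155+168/8)
```

```text
-0.003 [[281.08732293 245.98892257]] [[254.81443916 176.81111479]]
0.0 [[281.10900899 243.71381398]] [[254.84952319 177.59171222]]
0.005 [[281.14354134 240.09078283]] [[254.90784293 178.88883708]]
0.011 [[281.18252316 236.0006264 ]] [[254.97757392 180.43902606]]
0.24 wrist [228.7 212. ] [334.  307.9] side [246.  172.8] [263.7 183. ]
0.235 wrist [230.2 209.2] [332.6 302.8] side [246.  174.1] [263.7 184.3]
0.23 wrist [231.6 206.6] [331.2 298. ] side [246.1 175.4] [263.8 185.6]
0.225 wrist [232.9 204. ] [330.  293.5] side [246.2 176.7] [263.8 186.9]
obs wrist x 230.5 333.75 ytop 213.78378378378378  side x 246.0 264.0 y 174.75 tip 256.25 176.0
```

The pad's outline agrees with z≈0.238, but the fingertip appears higher than the nominal 11 mm, so there's no contact yet. I'll keep feeling downward.

Request:
send_rows(
  series="0 0 0 0 1.5 0 0;0 0 0 0 3 0 0;0 0 0 0 4 0 0;0 0 0 0 4 0 0",
)

```text
clock: 11.27
position: [0.6219, -0.0177, 0.2368]
tool_rot: [-1.57, -0.0, 1.561]
force: [0.2, -0.3, -0.6]
grip_width: -0.0004
```

Request:
send_rows(
  series="0 0 0 0 1.5 0 0;0 0 0 0 3 0 0;0 0 0 0 3 0 0;0 0 0 0 3 0 0",
)

```text
clock: 11.6
position: [0.622, -0.0176, 0.234]
tool_rot: [-1.571, -0.0, 1.561]
force: [0.3, 0.6, 0.8]
grip_width: -0.0001
```

Request:
send_rows(
  series="0 0 0 0 1.5 0 0;0 0 0 0 3 0 0;0 0 0 0 3 0 0;0 0 0 0 3 0 0",
)

```text
clock: 11.93
position: [0.6219, -0.0176, 0.231]
tool_rot: [-1.571, 0.0, 1.561]
force: [0.1, 0.4, 0.0]
grip_width: -0.0
```

Run:
```python
from h import *
p,r,s=tool();print(s['clock'],p,s['force'])
im=cams.grab_frame('side')[:,:,::-1];cv2.imwrite('pics/s12.png',cv2.resize(im[155:220,225:305],None,fx=8,fy=8,interpolation=cv2.INTER_CUBIC))
```

```text
11.9333 [ 0.62194145 -0.01763673  0.23097598] [0.07365219 0.42355667 0.01014767]
```

View pics/s12.png

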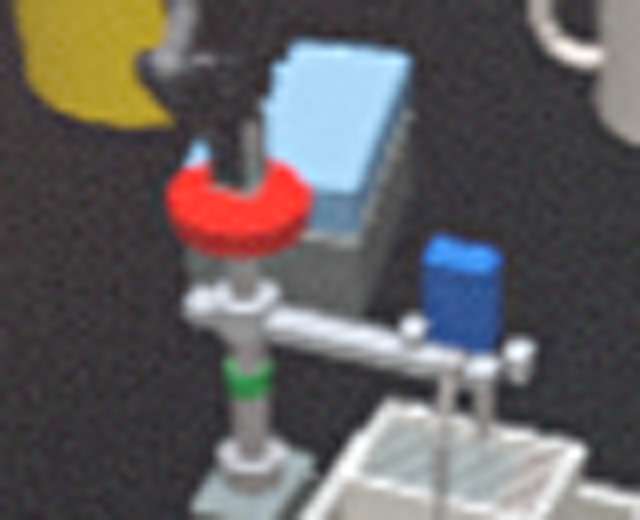

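The tip now appears at the pad face (243,190). Feeling down further.

Request:
send_rows(
  series="0 0 0 0 1 0 0;0 0 0 0 2 0 0;0 0 0 0 2 0 0;0 0 0 0 2 0 0",
)

```text
clock: 12.32
position: [0.622, -0.0176, 0.2291]
tool_rot: [-1.571, -0.0, 1.561]
force: [-0.2, -0.1, 0.7]
grip_width: 0.0002
```

Request:
send_rows(
  series="0 0 0 0 1 0 0;0 0 0 0 2 0 0;0 0 0 0 2 0 0;0 0 0 0 2 0 0",
)

```text
clock: 12.65
position: [0.6221, -0.0176, 0.2274]
tool_rot: [-1.571, 0.0, 1.561]
force: [-2.0, -0.7, 6.2]
grip_width: 0.0001
```

Request:
send_rows(
  series="0 0 0 0 1 0 0;0 0 0 0 2 0 0;0 0 0 0 2 0 0;0 0 0 0 2 0 0",
)

```text
clock: 12.98
position: [0.6221, -0.0176, 0.2254]
tool_rot: [-1.571, 0.0, 1.56]
force: [-0.6, 0.3, 6.6]
grip_width: -0.0003
```

Contact at TCP z≈0.228 (force jumped to 6 N). Pressing to z≈0.188.

Request:
send_rows(
  series="0 0 0 0 3 0 0;0 0 0 0 7 0 0;0 0 0 0 12 0 0;0 0 0 0 17 0 0;0 0 0 0 22 0 0;0 0 0 0 27 0 0;0 0 0 0 31 0 0;0 0 0 0 34 0 0;0 0 0 0 36 0 0;0 0 0 0 37 0 0;0 0 0 0 37 0 0;0 0 0 0 37 0 0",
)

```text
clock: 13.98
position: [0.6222, -0.0176, 0.1887]
tool_rot: [-1.571, 0.0, 1.561]
force: [-3.6, -1.2, 11.8]
grip_width: -0.0001
```

Run:
```python
from h import *
p,r,s=tool();print(s['clock'],p,s['force'])
W=cal('wrist');im=cams.grab_frame('wrist')[:,:,::-1].copy();cv2.imwrite('pics/w13.png',im)
im=cams.grab_frame('side')[:,:,::-1].copy();cv2.imwrite('pics/s13r.png',im);cv2.imwrite('pics/s13.png',cv2.resize(im[155:230,225:305],None,fx=8,fy=8,interpolation=cv2.INTER_CUBIC))
```

```text
13.9833 [ 0.62219603 -0.01756258  0.18873395] [-3.56191251 -1.16092706 11.7977912 ]
```

View pics/w13.png

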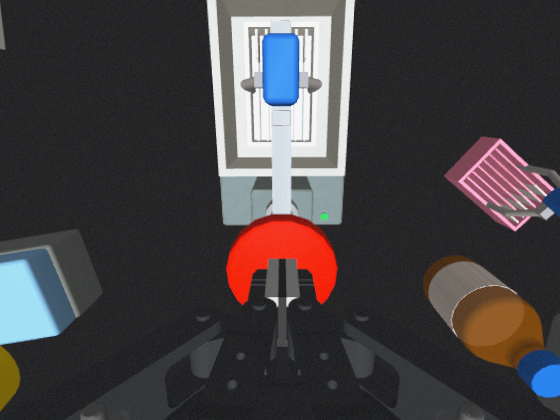

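View pics/s13.png

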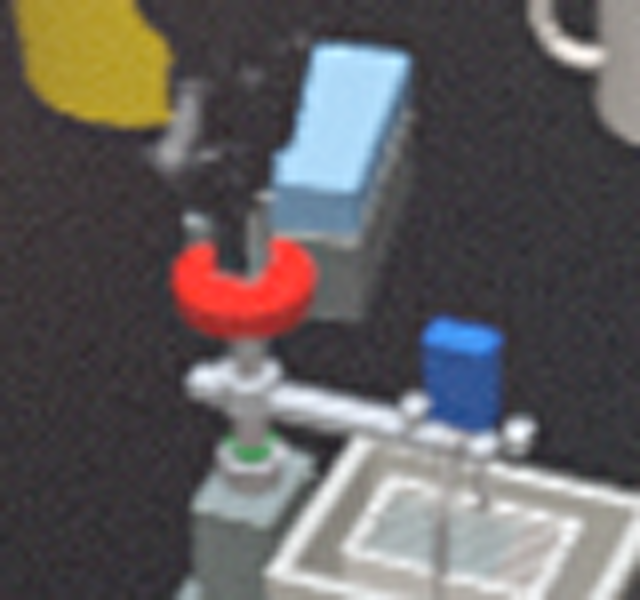

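```bash
cat > d.py <<'E'
import sys
from m import *
a=cv2.imread('pics/side0.png');b=cv2.imread(sys.argv[1])
def bot_edge(im):  # subpixel lower edge of pad near centre columns
    o=[]
    for x in range(250,260):
        c=im[168:205,x].astype(float);d=c[:,2]-c[:,1];i=np.where(d>100)[0].max()
        o.append(168+i+(d[i]-50)/(d[i]-d[i+1]+1e-6) if d[i+1]<50 else i+168)
    return np.array(o)
ea,eb=bot_edge(a),bot_edge(b);print('bottom rows',ea.round(1),eb.round(1),np.median(eb-ea))
P=np.array([.622,-.0175,.226]);q=proj(S,[P,P-[0,0,.04]]);print('px for 40mm pad',q[1]-q[0])
m=lambda im:comp(im,(240,165,270,212),lambda r,g,b:(r>140)&(g<90))
for im in(a,b):
    ce,st,cc=m(im);print('red bbox',st)
f=cv2.imread('pics/s12.png')
# blue grip
gb=comp(b,(270,185,296,215),blue)[0]
u=cv2.imread('pics/s12.png');u=cv2.resize(u,(80,65),interpolation=cv2.INTER_AREA)
ga=comp(u,(45,20,71,50),blue)[0]+[225,155];print('grip',ga,gb,gb-ga)
P=np.array([.527,-.017,.212]);q=proj(S,[P,P-[0,0,.04]]);print('px for 40mm grip',q[1]-q[0])
E
python3 d.py pics/s13r.png
python3 - <<'E'
import cv2
im=cv2.imread('pics/s13r.png');cv2.imwrite('pics/s13g.png',cv2.resize(im[195:225,240:275],None,fx=16,fy=16,interpolation=cv2.INTER_CUBIC))
E
```

```text
bottom rows [184 185 185 185 185 185 185 185 185 184] [195.  196.6 196.8 196.9 196.  196.9 196.9 196.8 196.7 195. ] 11.722558332502729
px for 40mm pad [ 0.45526432 10.12940238]
red bbox [  6  10  18  12 162]
red bbox [  7  20  18  12 143]
grip [282.14876033 190.8677686 ] [282.22033898 200.95762712] [ 0.07157865 10.08985852]
px for 40mm grip [ 0.04096589 10.11078676]
```

View pics/s13g.png

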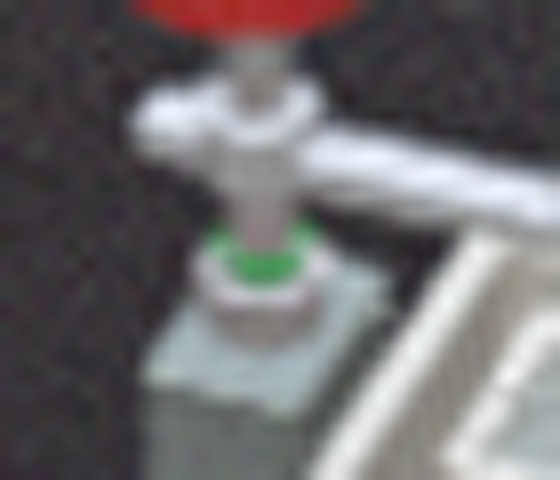

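The grip moved down 10.09 px against 10.11 px expected for 40 mm. Force is 11.8 N, and the green ring is half in its collar. Holding.

Request:
send_rows(
  series="0 0 0 0 0.3 0 0;0 0 0 0 0.3 0 0;0 0 0 0 0.3 0 0;0 0 0 0 0.3 0 0;0 0 0 0 0.3 0 0;0 0 0 0 0.3 0 0;0 0 0 0 0.3 0 0;0 0 0 0 0.3 0 0;0 0 0 0 0.3 0 0;0 0 0 0 0.3 0 0;0 0 0 0 0.3 0 0;0 0 0 0 0.3 0 0;0 0 0 0 0.3 0 0;0 0 0 0 0.3 0 0;0 0 0 0 0.3 0 0;0 0 0 0 0.3 0 0;0 0 0 0 0.3 0 0;0 0 0 0 0.3 0 0;0 0 0 0 0.3 0 0;0 0 0 0 0.3 0 0",
)

```text
clock: 15.75
position: [0.6222, -0.0176, 0.1885]
tool_rot: [-1.571, 0.0, 1.56]
force: [-3.6, -0.5, 11.5]
grip_width: -0.0002
```

Request:
send_rows(
  series="0 0 0 0 0 0 0;0 0 0 0 0 0 0;0 0 0 0 0 0 0;0 0 0 0 0 0 0;0 0 0 0 0 0 0;0 0 0 0 0 0 0;0 0 0 0 0 0 0;0 0 0 0 0 0 0;0 0 0 0 0 0 0;0 0 0 0 0 0 0;0 0 0 0 0 0 0;0 0 0 0 0 0 0;0 0 0 0 0 0 0;0 0 0 0 0 0 0;0 0 0 0 0 0 0;0 0 0 0 0 0 0;0 0 0 0 0 0 0;0 0 0 0 0 0 0;0 0 0 0 0 0 0;0 0 0 0 0 0 0",
)

```text
clock: 17.42
position: [0.6222, -0.0176, 0.1885]
tool_rot: [-1.571, 0.0, 1.56]
force: [-3.3, -1.1, 11.4]
grip_width: -0.0001
```

Request:
send_rows(
  series="0 0 0 0 0 0 0;0 0 0 0 0 0 0;0 0 0 0 0 0 0;0 0 0 0 0 0 0;0 0 0 0 0 0 0;0 0 0 0 0 0 0;0 0 0 0 0 0 0;0 0 0 0 0 0 0;0 0 0 0 0 0 0;0 0 0 0 0 0 0;0 0 0 0 0 0 0;0 0 0 0 0 0 0;0 0 0 0 0 0 0;0 0 0 0 0 0 0",
)

```text
clock: 18.58
position: [0.6222, -0.0176, 0.1885]
tool_rot: [-1.571, 0.0, 1.56]
force: [-3.0, -1.6, 12.0]
grip_width: -0.0004
```

```bash
python3 - <<'E'
from h import *
p,r,s=tool();print(s['clock'],p,s['force'])
im=cams.grab_frame('side')[:,:,::-1].copy();cv2.imwrite('pics/s14.png',im)
E
python3 d.py pics/s14.png
```

```text
18.5833 [ 0.62217728 -0.01756505  0.18848972] [-2.95435381 -1.63995507 11.95108416]
bottom rows [184 185 185 185 185 185 185 185 185 184] [195.  195.  196.8 197.  197.  197.  196.9 196.8 196.7 195. ] 11.787758335480575
px for 40mm pad [ 0.45526432 10.12940238]
red bbox [  6  10  18  12 162]
red bbox [  7  20  18  12 141]
grip [282.14876033 190.8677686 ] [282.23275862 201.06034483] [ 0.08399829 10.19257623]
px for 40mm grip [ 0.04096589 10.11078676]
```

View pics/s14.png

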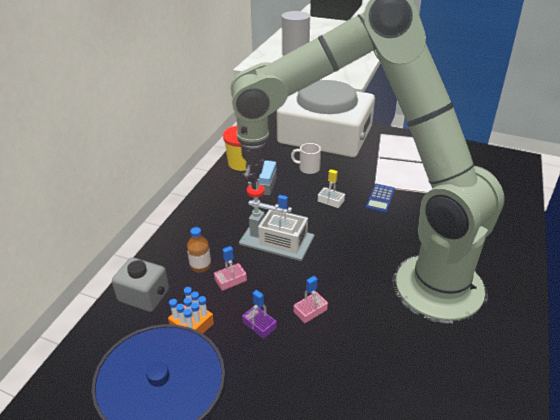

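The pad has been held at depth for over 4.5 s. The rack hangs in the well at side (283,218), and everything else is where it started. Handing in.

```bash
python3 -c "
from workcell import bot
print(bot.job_done())"
```

```text
the job is handed in; nothing more can be done
None
```

I hung the white blue-grip rack by its loop on the dryer's hook and let go. I then pressed the red pad down with the closed fingers and handed the job in at about 18.6 s, still holding it. No verdict was reported.

**Last checks:**
- **Depth:** the hanging grip had moved down 10.2 px, against 10.1 px expected for 40 mm. Measured from first contact, the press was about 39.7 mm.
- **Force:** about 12 N, against roughly 11 N expected at 40 mm.
- **Hold:** at least 4.6 s at that depth before handing in.
- **Green ring and rack:** the ring was half-way into its collar when the pad reached depth. The rack hung freely inside the well.
- **Bystanders:** by eye in the last side picture, the yellow-grip rack and the rest of the bench had not moved.

**Checks that disagreed:**
- **Fingertip contact:** the fingers met the pad about 23 mm lower than the stated tip length implies. I took the depth from the force at contact and the side camera instead.
- **Pad edge:** my pad lower-edge measure read 11.8 px, which would be too deep. It was unreliable because it rounded differently in the two pictures; the pad's outline shifted 10 px, in line with 40 mm.

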